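Find the unlocked duct cover and push it open

ROBOT

A 6-joint arm with a two-finger parallel gripper is mounted at the origin on a cart in front of the work surface, level with it; the furniture and walls round the work are solid. World frame = base frame: x ahead of the robot, y to its left, z up, the work surface at z = 0. Lengths are in m, angles in rad, forces in N, time in s.
With the tool pointing down it reaches from about 0.375 to 0.975 m from the base axis. Payload 3.8 kg.
Tool frame: the origin (TCP) lies on the centre line of the jaws, within the pads' length; the fingertips stand 19 mm ahead of it and the grasp point (between the pads) is the TCP; z points along the fingers, y is the direction in which the jaws open and shut (so a half turn about z gives the same grasp; the last joint's range is limited). The gripper opens to 88 mm and grips with 3 to 60 N. Pads are 18 mm wide; open, the fingers measure 123 mm over their backs; the gripper's body (75 mm by 187 mm) begins 45 mm behind the grasp point.
Start: joints at [-1.342, 0.264, 1.604, -0, 1.274, -0.037], TCP at [0.177, -0.651, 0.258] pointing down, gripper open.
Joint ranges: [-2.63, 2.63], [-0.94, 2.18], [0.31, 2.57], [-1.31, 4.45], [0, 2.66], [-2.55, 2.55]. Speed limits (rad/s): [2.57, 2.57, 3.14, 3.14, 3.14, 3.14].

INTERFACE

Orientations are given as a unit quaternion [x, y, z, w].
In Python, from cell import * gives the robot as it stands. The module is installed in compiled form; this text tells all that it offers.
- The arm moves only by the shell command python3 -m handwheel 'ROWS' [OPENING] [FORCE]. ROWS is JSON, a list that holds one entry, the list of rows, each a list of 4 numbers: the shift along the tool's x, y, z in cm, then the turn about the tool's z in rad. A call has 1 to 12 rows; each row shifts and turns the commanded pose from where the row before left it, along the tool's axes as they then stand; what a row does not reach is not made up. A row lasts 1/12 s, in which the tool goes at most 41.7 mm and 7.16 degrees, less where a joint would pass 70% of its speed; a pose out of reach is approached as far as the arm can. A call is refused whole if a number of a shift passes 4.17 or a number of a turn 0.125, either way. A call with a gripper value outside its range is refused whole. OPENING is the gripper's target within -1 to 1 (fully open at 1, half-way at 0, shut at -1), set as the call begins (- or left out, the last holds). The fingers move at their own pace and stop on an object; FORCE is the grip in N (left out, the last holds). Time passes only in rows, so rows that do not move let the fingers close. It gives the time, the measured TCP pose, the force and the opening at its end, in the units of the state.
- sense(): the state, without advancing time (a new reading comes with each control period).
- camera(name): name is "side" or "top"; returns (picture, depth): 480x640x3 uint8, red, green, blue; 480x640 float32, m along the optical axis (not along the pixel's ray), 0 where there is no reading.
- get_calibration(name): a dict with "fovy" (degrees; the focal length in pixels is half the picture's height over the tangent of half this angle, whatever the lens; pixels are square), "cx", "cy" (the principal point, pixels), "R" (3x3) and "t" (3): a world point X has camera coordinates R X + t. Camera axes: x right, y down, z forward; pixel columns grow to the right and rows downward; lengths in m; the calibration is good to about 2 mm. A picture is of the moment at which its call begins. get_calibration takes no time and is no camera call.
- job_done(): hands the job in, once; it reports no verdict.
Trained networks look in the newest picture that a camera, given by its name, has taken for a name from the list of things; names that differ only in an ending like _2 or _b are one class to them, and where a whole thing is asked for, a point or a joint stands for the part that bears it (a point fixed in the world has none). Each returns a list of dicts, best first, with "score" (0 to 1); they miss things now and then, are a little off and sometimes report something else, mostly with a low value. They report only what shows in the picture. A call takes as long as a camera call.
- find_in(camera, label): "centre" ([x, y, z] in m, in the coordinates of the camera as it stood for that picture, good to about 4 mm: the middle of the surface that is visible of it).
- trace(camera, label): "region" (480x640 bool, what is visible of it).
- tip_of(camera, label): "centre" ([x, y, z] in m, in the coordinates of the camera as it stood for that picture, good to about 4 mm: a listed point, or the origin of a listed thing).
The state is a dict: "time_s": time; "joint_positions": joint angles; "qd": joint speeds; "joint_torque": joint torques, N m; "position": TCP position; "tcp_rot": TCP orientation; "contact_force": force on the tool from outside, world axes, zero at the start; "ft_torque": the same for the moment, N m; "gripper_width": finger opening in m.
Only numpy, scipy, OpenCV 4.12 (cv2) and the standard library are available. Lean on these libraries where they do the work, as an engineer would, in place of code of your own. Each camera call takes 0.05 s, during which the arm holds its last target.

TASK

One of the four identical covers in the top of the grey service duct is not locked. With the fingertips, press on the front part of the covers, one after another, until you find the one that rocks, then push its front part down and in until the cover stands fully open, and move clear. Only push from above: do not touch the underside of a cover to grip or lift it, leave the locked covers shut, and do not disturb the small things standing round about.

Things in the scene. Friction and masses are not known exactly. Their poses are not given: they have to be found in the camera images.
- duct: Grey metal service duct fixed on the bench, 151 x 372 x 85 mm high (own x, y, z). Origin on the bench, 66 mm behind its front face; own x points to its rear, away from the robot. Four identical steel covers (78 mm along x, 76 along y, 6 thick) lie flush in its top in a row along y, 86 mm apart, a to d from the +y end. Three are locked from inside; any one of the four is free. 55 mm flat ledge behind them.
- cover_a (a joint): Tilt of cover a (first from the duct's +y end): 0 = shut and flush, grows as its front part goes down into the hollow duct, 1.40 = stop, nearly upright. Pivot line along the duct's y, at its x = +10 mm, 82 mm high (round dark bosses on the ribs); 60 mm of cover in front of it, 18 mm behind. If locked it gives 2 mm at most; if free it takes about 2 to 3 N and stays where left.
- cover_b (a joint): Tilt of cover b (second from the +y end): 0 = shut and flush, grows as its front part goes down into the hollow duct, 1.40 = stop, nearly upright. Pivot line along the duct's y, at its x = +10 mm, 82 mm high (round dark bosses on the ribs); 60 mm of cover in front of it, 18 mm behind. If locked it gives 2 mm at most; if free it takes about 2 to 3 N and stays where left.
- cover_c (a joint): Tilt of cover c (third from the +y end): 0 = shut and flush, grows as its front part goes down into the hollow duct, 1.40 = stop, nearly upright. Pivot line along the duct's y, at its x = +10 mm, 82 mm high (round dark bosses on the ribs); 60 mm of cover in front of it, 18 mm behind. If locked it gives 2 mm at most; if free it takes about 2 to 3 N and stays where left.
- cover_d (a joint): Tilt of cover d (fourth, at the -y end): 0 = shut and flush, grows as its front part goes down into the hollow duct, 1.40 = stop, nearly upright. Pivot line along the duct's y, at its x = +10 mm, 82 mm high (round dark bosses on the ribs); 60 mm of cover in front of it, 18 mm behind. If locked it gives 2 mm at most; if free it takes about 2 to 3 N and stays where left.
- press_a (a point): Point to press cover a: on the upper face of the shut cover, midway across its width, 40 mm in front of its pivot line and 20 mm behind its front edge, among four thin dark ribs. Fixed to the duct, with its axes; does not follow the cover. A free cover has at least 65 mm of hollow under it; its rear edge rises up to 18 mm as it opens.
- press_b (a point): Point to press cover b: on the upper face of the shut cover, midway across its width, 40 mm in front of its pivot line and 20 mm behind its front edge, among four thin dark ribs. Fixed to the duct, with its axes; does not follow the cover. A free cover has at least 65 mm of hollow under it; its rear edge rises up to 18 mm as it opens.
- press_c (a point): Point to press cover c: on the upper face of the shut cover, midway across its width, 40 mm in front of its pivot line and 20 mm behind its front edge, among four thin dark ribs. Fixed to the duct, with its axes; does not follow the cover. A free cover has at least 65 mm of hollow under it; its rear edge rises up to 18 mm as it opens.
- press_d (a point): Point to press cover d: on the upper face of the shut cover, midway across its width, 40 mm in front of its pivot line and 20 mm behind its front edge, among four thin dark ribs. Fixed to the duct, with its axes; does not follow the cover. A free cover has at least 65 mm of hollow under it; its rear edge rises up to 18 mm as it opens.
- red_cap_0_mid (a point): Bystander: loose red flanged cap, 31 mm across and 15 mm high, standing on the duct's rear ledge; its centre.
- sleeve_0_mid (a point): Bystander: loose light grey sleeve, 25 mm across, 30 mm high, on the bench in front of the duct; its centre.
- sleeve_1_mid (a point): Bystander: the other such sleeve; its centre.
- hex_keys_mid (a point): Bystander: folding hex key set, 27 x 100 x 20 mm, lying on the bench in front of the duct; its centre.

How it is judged:
On the way:
1. the free cover has been pressed and rocks (tilted more than 0.2 rad) (value of joint any of cover_a, cover_b, cover_c, cover_d above 0.2 rad), for 0.05 s.
At the end, for the whole second after the job is handed in: One cover stands open by more than 1.15 rad (its stop is at 1.40) and is at rest, the other three are shut (under 0.15 rad), and the cap, the two sleeves and the hex keys are within 30 mm of where they stood (((value of joint cover_a above 1.15 rad and value of joint each of cover_b, cover_c, cover_d below 0.15 rad) or (value of joint cover_b above 1.15 rad and value of joint each of cover_a, cover_c, cover_d below 0.15 rad) or (value of joint cover_c above 1.15 rad and value of joint each of cover_a, cover_b, cover_d below 0.15 rad) or (value of joint cover_d above 1.15 rad and value of joint each of cover_a, cover_b, cover_c below 0.15 rad)) and velocity of joint cover_a between -0.05 and 0.05 rad/s and velocity of joint cover_b between -0.05 and 0.05 rad/s and velocity of joint cover_c between -0.05 and 0.05 rad/s and velocity of joint cover_d between -0.05 and 0.05 rad/s and distance of each of red_cap_0_mid, sleeve_0_mid, sleeve_1_mid, hex_keys_mid from where it was at the start of the episode below 0.03 m); the robot touches nothing.
It fails at once if the fingers touch the underside of a cover (gripping or lifting it) (contact force between the fingers and cover_a_c1 above 1 N or contact force between the fingers and cover_b_c1 above 1 N or contact force between the fingers and cover_c_c1 above 1 N or contact force between the fingers and cover_d_c1 above 1 N).
It fails at once if a bystander is knocked, carried or lifted (moved more than 30 mm) (distance of any of red_cap_0_mid, sleeve_0_mid, sleeve_1_mid, hex_keys_mid from where it was at the start of the episode above 0.03 m).
It also fails if it takes over 48 s, if anything falls off the work surface, if the arm or the gripper's body presses on something with over 40 N, if the wrist force passes 120 N, or if a joint passes its speed limit or range.

## Working session

There is one attempt and no reset: what is moved stays moved. The work goes in short steps, Python scripts to look and compute and a shell command to move; the robot and the scene stay as the last step left them, time stands still between calls to the robot, and variables do not carry over. Pictures are saved under pics/ and viewed, and the job is handed in when it is done.

```bash
mkdir -p pics; cat > h.py <<'E'
from cell import *
import numpy as np, cv2
def world(cam,p):
    c=get_calibration(cam); return np.array(c['R']).T@(np.array(p)-np.array(c['t']))
E
python3 - <<'E'
from h import *
np.set_printoptions(precision=4,suppress=True)
for c in ['top','side']:
    im,d=camera(c); cv2.imwrite(f'pics/{c}0.png',im[:,:,::-1])
    for l in ['press_a','red_cap_0_mid','sleeve_0_mid','hex_keys_mid','duct']:
        for r in tip_of(c,l)[:5]: print(c,l,round(r['score'],2),world(c,r['centre']))
s=sense(); print(s)
E
```

```text
top press_a 0.94 [0.4747 0.3541 0.0841]
top press_a 0.72 [0.5571 0.1998 0.0881]
top press_a 0.67 [0.5132 0.2744 0.0916]
top press_a 0.56 [0.5964 0.1257 0.082 ]
top red_cap_0_mid 0.61 [0.6557 0.2075 0.0941]
top sleeve_0_mid 0.65 [0.4982 0.1433 0.0166]
top sleeve_0_mid 0.54 [0.6556 0.2062 0.0912]
top hex_keys_mid 0.88 [0.4183 0.2711 0.0097]
top hex_keys_mid 0.25 [0.499  0.1446 0.0201]
top duct 0.71 [0.4737 0.3542 0.0861]
top duct 0.58 [ 0.5567  0.2565 -0.004 ]
side press_a 0.84 [0.5575 0.1998 0.0881]
side press_a 0.81 [0.4749 0.3517 0.0867]
side press_a 0.77 [0.5953 0.1224 0.0887]
side press_a 0.57 [0.5187 0.2811 0.0833]
side red_cap_0_mid 0.45 [0.6575 0.2041 0.0886]
side sleeve_0_mid 0.73 [0.5025 0.1412 0.013 ]
side hex_keys_mid 0.75 [0.4215 0.2702 0.0057]
side duct 0.76 [ 0.5626  0.2527 -0.0063]
{'time_s': 0.6, 'joint_positions': array([-1.3419,  0.2639,  1.604 ,  0.    ,  1.2737, -0.0369]), 'qd': array([-0.0002, -0.0002, -0.0016, -0.0007,  0.0004, -0.0003]), 'joint_torque': array([  0.0008, -50.1643, -35.7004,   0.0728,   0.0187,  -0.    ]), 'position': array([ 0.1773, -0.6513,  0.2577]), 'tcp_rot': array([0.9912, 0.1325, 0.    , 0.    ]), 'contact_force': array([0.3126, 0.1702, 0.1694]), 'ft_torque': array([ 0.0229, -0.0333,  0.0238]), 'gripper_width': 0.08807183362711388}
```

View pics/top0.png

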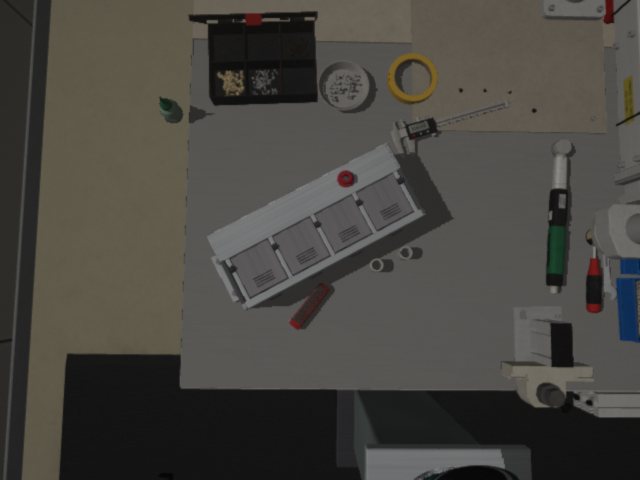

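View pics/side0.png

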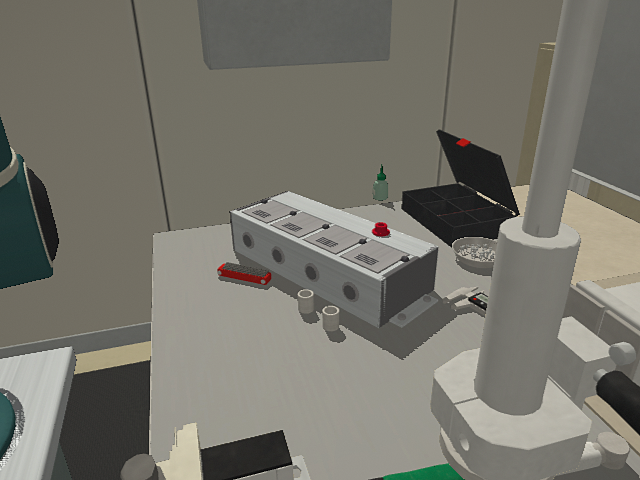

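```bash
python3 - <<'E'
from h import *
np.set_printoptions(precision=3,suppress=True,linewidth=200)
cl=[]
for cam in ['top','side']:
    im,d=camera(cam); c=get_calibration(cam)
    f=240/np.tan(np.radians(c['fovy'])/2)
    v,u=np.mgrid[:480,:640]; P=np.stack([(u-c['cx'])/f*d,(v-c['cy'])/f*d,d],-1)[d>0]
    W=(P-np.array(c['t']))@np.array(c['R']); cl.append(W); print(cam,-np.array(c['R']).T@np.array(c['t']))
    if cam=='top':
        # duct top fit
        m=(abs(W[:,2]-0.085)<0.006)&(W[:,0]>.35)&(W[:,0]<.8)&(W[:,1]>0)&(W[:,1]<.5)
        r=cv2.minAreaRect(W[m][:,:2].astype(np.float32)); print(m.sum(),r,np.median(W[m][:,2])); print(cv2.boxPoints(r))
    for r in ['sleeve_0_mid','red_cap_0_mid']:
        for q in find_in(cam,r)[:4]: print(cam,r,q['score'],world(cam,q['centre']))
W=np.vstack(cl)
# height map 5cm cells
for x in np.arange(0.9,-0.1,-0.05):
    row=[]
    for y in np.arange(0.5,-0.9,-0.05):
        m=(W[:,0]>=x)&(W[:,0]<x+.05)&(W[:,1]<=y)&(W[:,1]>y-.05)
        row.append('%3d'%(100*W[m][:,2].max()) if m.any() else ' . ')
    print('%.2f'%x,' '.join(row))
E
```

```text
top [0.46  0.262 0.927]
16385 ((0.5685648322105408, 0.258169949054718), (0.15115875005722046, 0.373041033744812), 28.562761306762695) 0.08427922329577073
[[0.413 0.386]
 [0.591 0.058]
 [0.724 0.13 ]
 [0.546 0.458]]
top sleeve_0_mid 0.64 [0.498 0.142 0.034]
top red_cap_0_mid 0.54 [0.656 0.206 0.087]
side [ 0.339 -0.505  0.461]
side sleeve_0_mid 0.83 [0.5   0.132 0.017]
side red_cap_0_mid 0.76 [0.656 0.197 0.093]
0.90  18  18  18  18  18   2   2   1   2   2   0   0   0   0  23   0   0   0  .   .   .   .   .   .   .   .   .   . 
0.85  17   4  18   4   4   2   2   2   1   2   0   0   0   0  23   0   0   0  .   .   .   .   .   .   .   .   .   . 
0.80   4   4   4   4   4   2   2   1   2   2   1   1   1   0  23   1   1   0  .   .   .   .   .   .   .   .   .   . 
0.75   0   0   0   0   0   0   0   1   1   1   1   0   0   0  23   0   0   0  .   .   .   .   .   .   .   .   .   . 
0.70   0   0   0   0   0   0   8   8   1   0   0   0   0   0  23   0   0   0  .   .   .   .   .   .   .   .   .   . 
0.65   0   0   0   0   8  10  10   9   8   0   0   0   0   0  24  24   0   0  .   .   .   .   .   . 
[... 956 characters left out ...]
0  .   .   .   .   .   .   .   .   .   28  27  .    4   8   3   0   0   0  .   .   .   .   .   .   .   .   .   . 
0.15  .   .   .   .   .   .    0   0  31  36  35   0  .   .   .   .   .   .   .   .   .   .   .   .   .   .   .   . 
0.10  .   .   .   .   .   .    0   0   0   1  19   0   0   0  .   .   .   .   .   .   .   .   .   .   .   .   .   . 
0.05 -82 -82 -82 -82 -82 -83   0   0   1   1   1  .    0   0 -82 -82 -82 -82 -82 -83 -83  .   .  -82 -83  .   .   . 
-0.00 -82 -82 -82 -82 -82 -82 -74 -34  .   .   .   .   .   .  -82 -82 -82 -82 -82 -82 -82 -83 -82 -82 -82 -83  .   . 
-0.05 -82 -82 -82 -82 -82 -82 -73 -40  .   .   .   .   .   .  -83 -82 -82 -82 -82 -82 -82 -82 -82 -82 -82 -82 -82 -82
```

```bash
python3 -m handwheel '[[[0.2,-2.9,-0.8,0],[0.2,-2.9,-0.8,0],[0.2,-2.9,-0.8,0],[0.2,-2.9,-0.8,0],[0.2,-2.9,-0.8,0],[0.2,-2.9,-0.8,0],[0.2,-2.9,-0.8,0],[0.2,-2.9,-0.8,0],[0,0,0,-0.116],[0,0,0,-0.116]]]' -1 20
```

```text
time_s: 1.73
position: [0.1317, -0.4222, 0.3231]
tcp_rot: [0.968, 0.249, -0.0, 0.002]
contact_force: [0.6, -0.3, 0.8]
gripper_width: 0.0233
```

```bash
python3 - <<'E'
from h import *
np.set_printoptions(precision=3,suppress=True)
from scipy.spatial.transform import Rotation as R
s=sense(); print(s['time_s'],s['position'],s['joint_positions'],s['contact_force'],s['gripper_width'])
M=R.from_quat(s['tcp_rot']).as_matrix(); print(M)
p=s['position']
for q in [(0.30,-.27,.32),(.38,-.15,.32),(.45,0,.25)]:
    q=np.array(q); print(q,100*(M.T@(q-p))); p=q
E
```

```text
1.7333 [ 0.132 -0.422  0.323] [-1.325 -0.228  1.985  0.     1.381 -0.257] [ 0.615 -0.299  0.789] 0.02329223697256649
[[ 0.876  0.482  0.001]
 [ 0.482 -0.876 -0.003]
 [-0.001  0.003 -1.   ]]
[ 0.3  -0.27  0.32] [22.089 -5.215  0.277]
[ 0.38 -0.15  0.32] [12.797 -6.652 -0.031]
[0.45 0.   0.25] [13.373 -9.784  6.959]
```

```bash
python3 -m handwheel '[[[3.15,-0.75,0,0],[3.15,-0.75,0,0],[3.15,-0.75,0,0],[3.15,-0.75,0,0],[3.15,-0.75,0,0],[3.15,-0.75,0,0],[3.15,-0.75,0,0],[2.56,-1.33,0,0],[2.56,-1.33,0,0],[2.56,-1.33,0,0],[2.56,-1.33,0,0],[2.56,-1.33,0,0]]]'
```

```text
time_s: 2.73
position: [0.3817, -0.1509, 0.322]
tcp_rot: [0.969, 0.246, 0.0, 0.0]
contact_force: [1.0, 0.1, -0.2]
gripper_width: 0.0003
```

```bash
cat >> h.py <<'E'
from scipy.spatial.transform import Rotation as Rn
yaw=0.498
ex=np.array([np.cos(yaw),np.sin(yaw),0]); ey=np.array([-np.sin(yaw),np.cos(yaw),0]); ez=np.array([0,0,1.])
# duct origin: from top rect centre (own x = -66..+85 -> middle +9.5)
O=np.array([0.5686,0.2582,0])-0.0095*ex
def press(k): return O-0.030*ex+(1.5-k)*0.086*ey+0.085*ez
def rel(target):
    s=sense(); M=Rn.from_quat(s['tcp_rot']).as_matrix(); return 100*(M.T@(target-s['position']))
def duct(p): p=np.array(p)-O; return np.array([p@ex,p@ey,p[2]])*1000
def st():
    s=sense(); print('t',round(s['time_s'],2),'tcp',s['position'],'duct tip mm',duct(s['position'])-[0,0,19],'F',s['contact_force'],'w',s['gripper_width'])
np.set_printoptions(precision=3,suppress=True)
E
python3 - <<'E'
from h import *
st()
for k in range(4): print('abcd'[k],press(k))
print(rel(press(3)+[0,0,0.12]), rel(press(3)+[0,0,0.034]))
E
```

```text
t 2.73 tcp [ 0.382 -0.151  0.322] duct tip mm [-350.082 -270.163  303.02 ] F [ 1.019  0.131 -0.161] w 0.00033062667230277355
a [0.472 0.353 0.085]
b [0.513 0.277 0.085]
c [0.554 0.202 0.085]
d [0.596 0.126 0.085]
[ 32.001 -14.128  11.708] [ 31.996 -14.135  20.308]
```

```bash
python3 -m handwheel '[[[3.2,-1.41,1.8,0],[3.2,-1.41,1.8,0],[3.2,-1.41,1.8,0],[3.2,-1.41,1.8,0],[3.2,-1.41,1.8,0],[3.2,-1.41,1.8,0],[3.2,-1.41,1.8,0],[3.2,-1.41,1.8,0],[3.2,-1.41,1.8,0],[3.2,-1.41,1.8,0],[0,0,0,0]]]'; python3 - <<'E'
from h import *
st(); print(rel(press(3)+[0,0,0.019])); im,d=camera('top'); cv2.imwrite('pics/t1.png',im[:,:,::-1])
im,d=camera('side'); cv2.imwrite('pics/s1.png',im[:,:,::-1])
E
```

```text
time_s: 3.65
position: [0.5957, 0.1284, 0.1368]
tcp_rot: [0.969, 0.248, -0.002, -0.001]
contact_force: [-0.7, -0.2, -0.7]
gripper_width: 0.0003
t 3.65 tcp [0.596 0.128 0.137] duct tip mm [ -28.675 -126.951  117.849] F [-0.684 -0.21  -0.731] w 0.00025177419442374497
[-0.122  0.214  3.285]
```

View pics/s1.png

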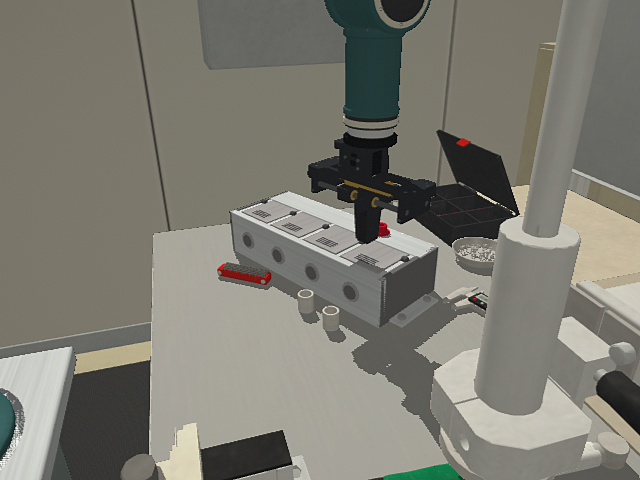

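```bash
python3 -m handwheel '[[[-0.1,0.2,1.5,0],[0,0,1.5,0],[0,0,0.2,0],[0,0,0,0]]]'; python3 -m handwheel '[[[0,0,0.2,0],[0,0,0.2,0],[0,0,0,0]]]';  python3 -m handwheel '[[[0,0,0.2,0],[0,0,0.1,0],[0,0,0,0]]]'
```

```text
time_s: 4.08
position: [0.5941, 0.121, 0.1098]
tcp_rot: [0.969, 0.246, -0.001, 0.0]
contact_force: [0.5, -0.9, 0.3]
gripper_width: 0.0007
time_s: 4.33
position: [0.5955, 0.1219, 0.1067]
tcp_rot: [0.969, 0.246, 0.001, 0.0]
contact_force: [-0.1, 0.2, -0.3]
gripper_width: 0.0006
time_s: 4.58
position: [0.5958, 0.1222, 0.1042]
tcp_rot: [0.969, 0.246, 0.001, 0.0]
contact_force: [-2.3, -1.5, 5.9]
gripper_width: 0.0006
```

```bash
python3 -m handwheel '[[[0,0,0.2,0],[0,0,0,0]]]'; python3 -m handwheel '[[[0,0,0.2,0],[0,0,0,0]]]'
```

```text
time_s: 4.75
position: [0.5958, 0.1222, 0.1041]
tcp_rot: [0.969, 0.246, 0.001, 0.0]
contact_force: [-7.4, -1.1, 15.6]
gripper_width: 0.0006
time_s: 4.92
position: [0.5959, 0.1222, 0.1041]
tcp_rot: [0.969, 0.246, 0.001, 0.0]
contact_force: [-11.4, -2.4, 26.4]
gripper_width: 0.0006
```

```bash
python3 -m handwheel '[[[0,0,-1.5,0],[0,0,-1.0,0],[0,-3,0,0],[0,-3,0,0],[0,-3,0,0],[0,0,0.9,0],[0,0,0.8,0],[0,0,0,0]]]'; python3 -c "
from h import *
st();print(rel(press(2)+[0,0,0.019]))"
```

```text
time_s: 5.58
position: [0.5509, 0.2007, 0.1046]
tcp_rot: [0.969, 0.247, -0.002, 0.0]
contact_force: [-0.9, -0.4, -0.4]
gripper_width: 0.0006
t 5.58 tcp [0.551 0.201 0.105] duct tip mm [-33.482 -42.059  85.596] F [-0.934 -0.395 -0.369] w 0.0005545039222018444
[0.348 0.094 0.058]
```

```bash
python3 -m handwheel '[[[0,0,0.2,0],[0,0,0,0]]]'; python3 -m handwheel '[[[0,0,0.2,0],[0,0,0,0]]]'; python3 -m handwheel '[[[0,0,0.2,0],[0,0,0,0]]]'
```

```text
time_s: 5.75
position: [0.5524, 0.2004, 0.1045]
tcp_rot: [0.969, 0.246, -0.0, 0.0]
contact_force: [0.4, 0.2, -0.1]
gripper_width: 0.0006
time_s: 5.92
position: [0.5529, 0.2004, 0.1041]
tcp_rot: [0.969, 0.246, 0.0, 0.0]
contact_force: [-3.1, -0.7, 9.1]
gripper_width: 0.0005
time_s: 6.08
position: [0.553, 0.2004, 0.1041]
tcp_rot: [0.969, 0.246, 0.0, 0.0]
contact_force: [-9.2, -2.5, 18.7]
gripper_width: 0.0005
```

```bash
python3 -m handwheel '[[[0,0,-1.3,0],[0,0,-1.0,0],[0,-2.9,0,0],[0,-2.9,0,0],[0,-2.9,0,0],[0,0,0.9,0],[0,0,0.8,0],[0,0,0,0]]]'; python3 -m handwheel '[[[0,0,0.2,0],[0,0,0,0]]]'; python3 -m handwheel '[[[0,0,0.2,0],[0,0,0,0]]]'; python3 -m handwheel '[[[0,0,0.2,0],[0,0,0,0]]]';python3 -c "
from h import *
st();print(rel(press(1)+[0,0,0.019]))"
```

```text
time_s: 6.75
position: [0.5098, 0.2767, 0.1047]
tcp_rot: [0.969, 0.246, -0.001, 0.001]
contact_force: [-1.5, -0.2, 0.3]
gripper_width: 0.0005
time_s: 6.92
position: [0.5109, 0.2766, 0.1041]
tcp_rot: [0.969, 0.246, -0.0, 0.0]
contact_force: [-0.1, -0.0, -0.0]
gripper_width: 0.0003
time_s: 7.08
position: [0.5112, 0.277, 0.1028]
tcp_rot: [0.969, 0.246, 0.0, 0.0]
contact_force: [0.5, 0.4, 0.3]
gripper_width: 0.0006
time_s: 7.25
position: [0.5111, 0.2773, 0.1008]
tcp_rot: [0.969, 0.246, 0.0, 0.0]
contact_force: [0.3, -1.0, 1.1]
gripper_width: 0.0009
t 7.25 tcp [0.511 0.277 0.101] duct tip mm [-31.877  44.282  81.809] F [ 0.275 -0.959  1.053] w 0.0008892428837904223
[ 0.188  0.128 -0.319]
```

```bash
python3 -m handwheel '[[[0,0,0.5,0],[0,0,0.5,0],[0,0,0.5,0],[0,0,0.5,0],[0.2,0,0.4,0],[0.3,0,0.4,0],[0.3,0,0.4,0],[0,0,0,0]]]'; python3 -c "
from h import *
st()"
```

```text
time_s: 7.92
position: [0.5173, 0.2815, 0.0674]
tcp_rot: [0.969, 0.246, -0.001, 0.0]
contact_force: [-1.3, -0.1, 1.0]
gripper_width: 0.0001
t 7.92 tcp [0.517 0.282 0.067] duct tip mm [-24.41   44.963  48.384] F [-1.27  -0.13   1.005] w 0.00010858276267636518
```

```bash
python3 -m handwheel '[[[0.3,0,0.1,0],[0.3,0,0.1,0],[0.3,0,0,0],[0.3,0,0,0],[0,0,0,0]]]'; python3 -c "
from h import *
st();im,d=camera('side'); cv2.imwrite('pics/s2.png',im[150:330,180:480,::-1].repeat(2,0).repeat(2,1))"
```

```text
time_s: 8.33
position: [0.5281, 0.2872, 0.0663]
tcp_rot: [0.969, 0.246, -0.0, 0.0]
contact_force: [-1.7, -1.3, -1.4]
gripper_width: 0.0005
t 8.33 tcp [0.528 0.287 0.066] duct tip mm [-12.17   44.827  47.268] F [-1.715 -1.337 -1.439] w 0.0004894483853116839
```

View pics/s2.png

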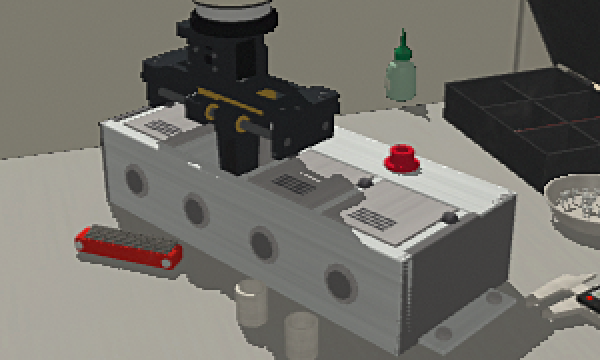

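```bash
python3 -m handwheel '[[[0.2,0,0,0],[0.2,0,0,0],[0,0,0,0]]]';python3 -m handwheel '[[[0.2,0,0,0],[0,0,0,0]]]'; python3 -m handwheel '[[[0.2,0,0,0],[0,0,0,0]]]'; python3 -c "
from h import *
st()"
```

```text
time_s: 8.63
position: [0.5319, 0.2893, 0.0667]
tcp_rot: [0.969, 0.246, 0.0, -0.0]
contact_force: [-2.9, -1.5, -1.2]
gripper_width: 0.0003
time_s: 8.8
position: [0.5323, 0.2895, 0.0664]
tcp_rot: [0.969, 0.246, -0.002, 0.0]
contact_force: [-4.9, -3.1, 1.0]
gripper_width: 0.0001
time_s: 8.97
position: [0.5326, 0.2896, 0.0663]
tcp_rot: [0.969, 0.246, -0.004, 0.001]
contact_force: [-10.9, -5.9, 5.2]
gripper_width: 0.0003
t 8.97 tcp [0.533 0.29  0.066] duct tip mm [-7.148 44.835 47.342] F [-10.882  -5.944   5.237] w 0.00026172013716589844
```

```bash
python3 -m handwheel '[[[-0.5,0,0,0],[-0.8,0,0,0],[-0.8,0,0,0],[0,0,-1,0],[0,0,-2,0],[0,0,-3,0],[0,0,-3,0],[0,0,-3,0],[-2,0,-1,0],[-3,0,0,0],[-3,0,0,0],[-3,0,0,0]]]';python3 -m handwheel '[[[-3,1,0,0],[-3,1,0,0],[-3,1,0,0],[-3,1,0,0],[0,0,0,0],[0,0,0,0]]]'; python3 - <<'E'
from h import *
st()
for c in ['side','top']:
    im,d=camera(c); cv2.imwrite(f'pics/{c}3.png',im[:,:,::-1])
    for l in ['red_cap_0_mid','sleeve_0_mid','hex_keys_mid','press_a']:
        for r in tip_of(c,l)[:4]: print(c,l,round(r['score'],2),world(c,r['centre']))
    cc=get_calibration(c); f=240/np.tan(np.radians(cc['fovy'])/2)
    v,u=np.mgrid[:480,:640]; P=np.stack([(u-cc['cx'])/f*d,(v-cc['cy'])/f*d,d],-1)[d>0]
    W=(P-np.array(cc['t']))@np.array(cc['R'])-O
    D=np.stack([W@ex,W@ey,W[:,2]],-1)*1000
    m=(abs(D[:,1]-43)<30)&(abs(D[:,0])<55)&(D[:,2]<120)
    D=D[m]
    for x in range(-55,50,5):
        k=(D[:,0]>=x)&(D[:,0]<x+5)
        if k.any(): print(x,np.percentile(D[k][:,2],[5,50,95]).round(0),end='; ')
    print()
E
```

```text
time_s: 9.97
position: [0.4201, 0.2285, 0.1985]
tcp_rot: [0.969, 0.246, 0.002, -0.0]
contact_force: [-0.6, -1.2, 1.4]
gripper_width: 0.0007
time_s: 10.47
position: [0.3338, 0.1357, 0.1978]
tcp_rot: [0.969, 0.246, 0.002, -0.0]
contact_force: [0.6, 0.7, 0.6]
gripper_width: 0.0008
t 10.47 tcp [0.334 0.136 0.198] duct tip mm [-255.3      4.547  178.813] F [0.565 0.746 0.63 ] w 0.000774596835193888
side red_cap_0_mid 0.45 [0.658 0.205 0.092]
side sleeve_0_mid 0.78 [0.5   0.141 0.009]
side hex_keys_mid 0.83 [0.42  0.272 0.006]
side press_a 0.94 [0.558 0.2   0.089]
side press_a 0.91 [0.475 0.354 0.086]
side press_a 0.8 [0.517 0.281 0.084]
side press_a 0.58 [0.594 0.126 0.086]
-55 [84. 85. 86.]; -5 [48. 48. 48.]; 0 [47. 57. 70.]; 5 [63. 79. 94.]; 10 [ 87.  96. 100.]; 15 [ 99.  99. 100.]; 30 [77. 81. 85.]; 35 [85. 85. 86.]; 40 [84. 85. 86.]; 45 [84. 85. 86.]; 
top red_cap_0_mid 0.73 [0.655 0.207 0.095]
top sleeve_0_mid 0.63 [0.501 0.142 0.019]
top hex_keys_mid 0.6 [0.418 0.272 0.01 ]
top press_a 0.92 [0.559 0.199 0.084]
top press_a 0.78 [0.474 0.352 0.085]
top press_a 0.58 [0.517 0.273 0.09 ]
top press_a 0.58 [0.594 0.126 0.083]
-55 [82. 84. 87.]; -50 [-4. -0. 11.]; -45 [-2.  8. 11.]; -40 [-2.  9. 12.]; -35 [-2.  9. 11.]; -30 [-2.  9. 12.]; -25 [-2.  9. 12.]; -20 [-3.  8. 12.]; -15 [-2.  9. 12.]; -10 [-4.  8. 11.]; -5 [-3. 27. 42.]; 0 [44. 57. 70.]; 5 [72. 85. 99.]; 10 [ 97.  99. 101.]; 15 [93. 96. 99.]; 25 [81. 82. 83.]; 30 [-0. 50. 86.]; 35 [82. 85. 86.]; 40 [83. 85. 87.]; 45 [82. 85. 87.];
```

View pics/side3.png

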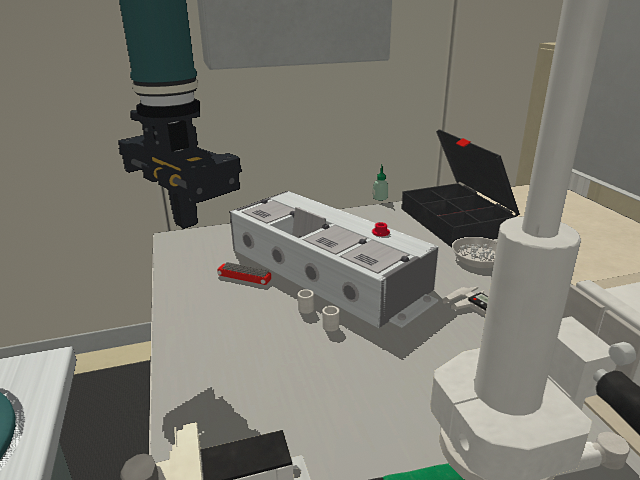

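View pics/top3.png

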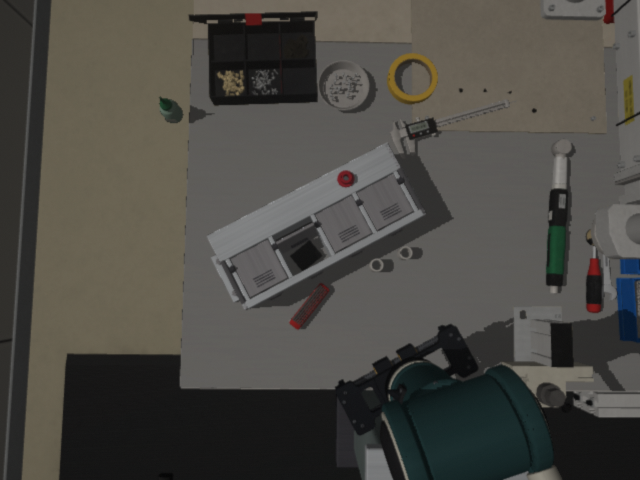

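```bash
python3 -c "
from h import *
print(job_done())"
```

```text
the job is handed in; nothing more can be done
None
```

Cover b was the free one. It now stands open almost at its stop, and the arm has moved clear. I handed the job in at about 10.6 s; no verdict is reported.

**What I did:** I pressed the covers in the order d, c, b with the gripper shut.
- **Cover d:** held at 26 N without moving, so it is locked.
- **Cover c:** held at 19 N without moving, so it is locked.
- **Cover b:** gave way at about 1 N. I pushed its front part down and then rearward until the force rose to about 12 N at the stop, then backed out and rose.
- **Cover a:** not pressed, since b was found first.

**Last checks:**
- **Cover b:** depth from both cameras shows it steeply inclined at roughly 1.26 to 1.39 rad. The front part is down in the duct and the rear edge is about 17 mm above the pivot line.
- **Other covers:** a, c and d look flush in both pictures.
- **Bystanders:** the cap, the hex keys and one sleeve were measured again within about 5 mm of where they started. The network returned only one sleeve. The second was judged from the pictures alone, where it looks unmoved.
- **Contact:** the force at the end was about 1 N, which is noise level, so the robot is touching nothing.

No check failed. The top and side cameras differ by about 0.1 rad on cover b's angle, but both put it above the 1.15 rad needed.

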